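# Lift a brass check weight on spring forceps held at the marked gap

## Robot

A 7-joint arm with a two-finger parallel gripper is mounted at the origin on a cart in front of the work surface, level with it; the furniture and walls round the work are solid. World frame = base frame: x ahead of the robot, y to its left, z up, the work surface at z = 0. Lengths are in m, angles in rad, forces in N, time in s.
With the tool pointing down it reaches from about 0.425 to 0.875 m from the base axis. Payload 8.4 kg.
Tool frame: the origin (TCP) lies between the finger pads; the fingertips stand 8 mm ahead of it and the grasp point (between the pads) lies 11 mm behind it; z points along the fingers, y is the direction in which the jaws open and shut (so a half turn about z gives the same grasp; the last joint's range is limited). The gripper opens to 85 mm and grips with 20 to 120 N. Pads are 22 mm wide; open, the fingers measure 114 mm over their backs; the gripper's body (76 mm by 85 mm) begins 54 mm behind the grasp point. The pads swing forward as they close: fully open they stand 13 mm farther back than shut.
Start: joints at [-1.336, 0.333, 0.04, 1.465, -0.013, 1.343, -0.059], TCP at [0.213, 0.614, 0.239] pointing down, gripper open.
Joint ranges: [-2.58, 2.58], [-0.38, 2.09], [-1.3, 1.39], [0.25, 2.4], [-1.5, 4.64], [0.08, 2.09], [-2.65, 2.65]. Speed limits (rad/s): [2.22, 2.22, 2.79, 2.79, 3.14, 3.14, 3.14].

## Interface

Orientations are given as a rotation vector (axis times angle).
In Python, from station import ctrl, eyes gives the robot as it stands.
- The arm moves only by the tool servo_tool, never from a script. Its argument "commands" is a list of rows, each an object with "slide": the shift along the tool's x, y, z in mm, a list of three; "rotation": the turn, a rotation vector about the tool's x, y, z in rad, a list of three; "hand": the gripper's target within -1 to 1 (fully open at 1, half-way at 0, shut at -1). A call has 1 to 12 rows; each row is the pose to reach, as a shift and turn from the pose commanded when the call began, along the tool's axes at that moment; what a row does not reach only later rows make up. A row lasts 1/8 s, in which the tool goes at most 62.5 mm and 10.7 degrees, less where a joint would pass 70% of its speed; a pose out of reach is approached as far as the arm can. A call with a gripper value outside its range is refused whole. The fingers move at their own pace and stop on an object; "grip_force" is the grip in N (left out, the last holds). Time passes only in rows, so rows that repeat a pose let the fingers close. It gives the time, the measured TCP pose, the force and the opening at its end, in the units of the state.
- ctrl.get_state(): the state, without advancing time (a new reading comes with each control period).
- eyes.camera(name): name is "side" or "top" or "wrist"; returns the picture (480x640x3 uint8, blue, green, red); there is no depth.
- eyes.calibration(name): a dict with "K" (3x3 intrinsics, pixels), "k1" (the pictures are not rectified: a ray, as slopes to the right and down, at radius r is drawn at 1 + k1 r^2 times it, then the intrinsics apply), "T" (4x4, takes a point from camera to world coordinates); the wrist camera has in their place "mount" (4x4, takes a point from camera to tool coordinates, whose origin is the TCP and whose axes are the flange's). Camera axes: x right, y up, looking along -z (the intrinsics and any distortion apply to the point x, -y, -z); pixel columns grow to the right and rows downward; lengths in m; the calibration is good to about 2 mm. A picture is of the moment at which its call begins: read the wrist's pose just before it. calibration takes no time and is no camera call.
- ctrl.close_job(): hands the job in, once; it reports no verdict.
The state is a dict: "t": time; "joint_positions": joint angles; "dq": joint speeds; "tau": joint torques, N m; "ee_pos": TCP position; "orientation": TCP orientation; "force": force on the tool from outside, world axes, zero at the start; "torque": the same for the moment, N m; "finger_gap": opening from 0.0 (shut) to 1.0 (fully open).
Only numpy, scipy, OpenCV 4.12 (cv2) and the standard library are available. Lean on these libraries where they do the work, as an engineer would, in place of code of your own. Each camera call takes 0.05 s, during which the arm holds its last target. There are 200 camera calls.

## Task

Take the long spring forceps off its rest by the blue grip pads, bring the tips to either side of the brass weight's neck beneath its head, and squeeze until the pointer is in the red mark (13 mm between the tips), so that the head will hang on the tips without the neck being pinched. Lift the weight out of its pocket like this, at least 5 cm up and upright, touching it with the forceps only. Finish while holding it there, still, the forceps squeezed to the mark and not put down; leave the two steel weights and everything else on the table where they are.

Things in the scene. Friction and masses are not known exactly. Their poses are not given: they have to be found in the camera images.
- forceps: Steel spring forceps, 180 mm long, about 60 g, balanced at the grip, level on the rest, legs side by side. Origin: underside, midway between the blue grip pads. +x runs to the tips, z up, y across the legs. Legs hinge at the solid tail 90 mm behind the origin and spring apart; 3 mm thick, 12 mm tall (z 0 to 12), 8 mm tall ahead of x = 28 mm, 6 mm tall (z 3 to 9), 4 mm thick over the last 22 mm, ending at x = 70 mm.
- forceps_grip (a point): Midway between the ribbed blue grip pads (22 mm long, 14 mm tall) at half height, 6 mm above the forceps' origin, 36 mm above the table on the rest. Pinch it here across y. Width over the pads: 36 mm free, 28 mm with pad faces parallel at the 13 mm tip gap. Tip gap = 13 mm + 1.67 x (pad width - 28 mm). Each pad needs 5 N to begin closing, 10 N at the 13 mm gap.
- forceps_tips (a point): Point on the centre line between the two tips, 60 mm ahead of forceps_grip, at half the tips' height and the same height as forceps_grip.
- forceps_mark (a point): Centre of the red mark, a 4 mm wide band on the white bar that is fixed to the left (+y) leg 26 mm ahead of the grip and crosses over the right leg, 8 mm above forceps_grip. The black pointer on the right leg, just ahead of the bar, stands in the red band when the tip gap is 10.5 to 15.5 mm; free, it stands 10 mm outside (to -y).
- tip_left (a point): Inner face of the left (+y) tip, 60 mm ahead of the grip pads; its distance to tip_right is the tip gap: 26 mm free, 13 mm at the mark.
- tip_right (a point): Inner face of the right (-y) tip, see tip_left.
- forceps_left (a joint): Closing angle (rad) of the left leg: 0 free, 0.0433 at the 13 mm tip gap, at most 0.075. Tip gap in m = 0.026 - 0.15 x (left + right), nearly.
- forceps_right (a joint): Closing angle (rad) of the right leg, same as the left.
- rest: Grey fixed rest for the forceps, 160 x 60 mm base plate 4 mm thick, with two 10 mm wide saddles whose tops are about 30 mm above the table (side lugs to 36 mm), 88 mm behind and 40 mm ahead of the grip pads; free space round the pads. Origin at table height under the forceps' origin, same x axis.
- block: Fixed wooden block, 50 mm (x) x 180 mm (y) x 30 mm high, with three round pockets 27.5 mm wide, 8 mm deep, in a row along y, 60 mm apart. Origin under its centre at table height; own -x faces the robot.
- weight_brass: Yellow brass check weight, 39 mm tall, about 25 g, standing in one of the three pockets (which one varies). Origin at the centre of its underside, 22 mm above the table. Body 26 mm diameter from 0 to 14 mm, neck 8 mm diameter from 14 to 32 mm, head 26 mm diameter from 32 to 39 mm above the origin.
- weight_brass_neck (a point): On the brass weight's axis at mid-height of the neck (23 mm above its underside, 45 mm above the table while in the pocket).
- weight_steel_a: Dark steel weight of the same shape in another pocket; stays there. Origin at the centre of its underside.
- weight_steel_b: Second dark steel weight of the same shape; stays there.
- squeeze_bottle: White squeeze bottle with nozzle, 54 x 54 x 158 mm, standing on the right; bystander.
- tin_open: White round tin with lid, 57 mm wide, 38 mm high, at the right; bystander.
- brush_b: Flat wooden-handled brush, 32 x 160 x 11 mm; bystander.
- spatula: Steel spatula with wooden handle, 192 mm long, on the green glass plate at the left; bystander.
Mind the look-alikes: they are no part of the job. Leave any turquoise look-alike of the rest alone.

How it is judged:
On the way, in this order (a step that is already met when the one before it is completed fails the run):
1. the forceps is lifted off its rest in the fingers (contact force between the fingers and forceps above 1 N and contact force between forceps and rest below 0.02 N and height (world z) of forceps_grip above 0.04 m), for 0.2 s.
2. the tips stand either side of the brass weight's neck, under its head, squeezed to the mark, the weight not yet lifted (contact force between the fingers and forceps above 1 N and distance between tip_left and tip_right between 0.0105 and 0.0155 m and x of weight_brass_neck in the frame of forceps between 0.046 and 0.07 m and y of weight_brass_neck in the frame of forceps between -0.008 and 0.008 m and z of weight_brass_neck in the frame of forceps between -0.004 and 0.016 m and height (world z) of weight_brass below 0.03 m), for 0.2 s.
3. the brass weight hangs by its head on the tips, raised out of its pocket (contact force between the fingers and forceps above 1 N and distance between tip_left and tip_right between 0.0105 and 0.0155 m and height (world z) of weight_brass above 0.045 m and contact force between weight_brass and forceps above 0.05 N), for 0.2 s.
At the end, for the whole second after the job is handed in: Fingers hold the forceps off its rest, tip gap steady at 10.5 to 15.5 mm (pointer in the red band); the brass weight hangs by its head on the tips, underside over 67 mm above the table, within 0.35 rad of upright, still, touched by nothing else; steel weights within 10 mm of their start (contact force between the fingers and forceps above 1 N and distance between tip_left and tip_right between 0.0105 and 0.0155 m and height (world z) of weight_brass above 0.067 m and angle between weight_brass's own z axis and vertical below 0.35 rad and contact force between weight_brass and forceps above 0.05 N and contact force between weight_brass and the fingers below 0.02 N and contact force between each of weight_brass, forceps and block below 0.02 N and contact force between forceps and rest below 0.02 N and distance between forceps_tips and weight_brass_neck below 0.022 m and linear speed of weight_brass below 0.03 m/s and velocity of joint forceps_left between -0.05 and 0.05 rad/s and velocity of joint forceps_right between -0.05 and 0.05 rad/s and distance of each of weight_steel_a, weight_steel_b from where it was at the start of the episode below 0.01 m); the arm keeps its last pose, push and grip.
It fails at once if the tips pinch the brass weight's neck (tip gap under 9 mm with the neck between them) (distance between tip_left and tip_right below 0.009 m and distance between forceps_tips and weight_brass_neck below 0.02 m).
It fails at once if the fingers or arm touch the brass weight (contact force between any of the fingers, the arm and weight_brass above 0.1 N).
It fails at once if a steel weight is shifted or tipped (distance of any of weight_steel_a, weight_steel_b from where it was at the start of the episode above 0.012 m or angle between any of weight_steel_a, weight_steel_b's own z axis and vertical above 0.35 rad).
It fails at once if a bystander is pushed away (distance of any of squeeze_bottle, tin_open, brush_b, spatula from where it was at the start of the episode above 0.03 m).
It also fails if it takes over 42 s, if anything falls off the work surface, if the arm or the gripper's body presses on something with over 40 N, if the wrist force passes 120 N, or if a joint passes its speed limit or range.

## Working session

There is one attempt and no reset: what is moved stays moved. The work goes in short steps, Python scripts to look and compute and a tool call to move; the robot and the scene stay as the last step left them, time stands still between calls to the robot, and variables do not carry over. Pictures are saved under pics/ and viewed, about 8 in all and at most 12, crops included, and the job is handed in when it is done.

Besides the shell and the picture viewer there is one more tool, called after "Request:" by a JSON object that holds its "api" and its "payload". servo_tool: Moves the arm, as the interface text tells. Its arguments: {"type":"object","properties":{"commands":{"type":"array","items":{"type":"object","properties":{"slide":{"type":"array","items":{"type":"number"}},"rotation":{"type":"array","items":{"type":"number"}},"hand":{"type":"number"}}}},"grip_force":{"type":"number"}},"required":["commands"]}

```bash
ls; mkdir -p pics; cat > h.py <<'E'
import numpy as np, cv2
from scipy.spatial.transform import Rotation as R
from station import ctrl, eyes
def pose():
    s=ctrl.get_state(); T=np.eye(4); T[:3,:3]=R.from_rotvec(s["orientation"]).as_matrix() if len(s["orientation"])==3 else R.from_quat(s["orientation"]).as_matrix()
    T[:3,3]=s["ee_pos"]; return T
def camT(n,P=None):
    c=eyes.calibration(n); return c,(np.array(c["T"]) if "T" in c else P@np.array(c["mount"]))
def ray(n,uv,P=None):
    c,T=camT(n,P); D=np.array([c["k1"],0,0,0,0.])
    # small model: r_d=r(1+k1 r^2)
    p=cv2.undistortPoints(np.array([[uv]],float),np.array(c["K"]),D)[0,0]
    return T[:3,3],T[:3,:3]@np.array([p[0],-p[1],-1])
def onz(n,uv,z,P=None):
    o,d=ray(n,uv,P); return o+d*(z-o[2])/d[2]
def proj(n,X,P=None):
    c,T=camT(n,P); x=np.linalg.inv(T)@np.append(X,1); q=np.array([[x[0],-x[1],-x[2]]])
    return cv2.projectPoints(q,np.zeros(3),np.zeros(3),np.array(c["K"]),np.array([c["k1"],0,0,0,0.]))[0][0,0]
E
python3 - <<'E'
from h import *
s=ctrl.get_state(); print(s)
for n in ("top","side"):
    cv2.imwrite(f"pics/{n}0.png",eyes.camera(n)); c=eyes.calibration(n); print(n,c)
print(eyes.calibration("wrist"))
E
```

```text
pics
{'t': 0.0, 'joint_positions': array([-1.33621201,  0.33392068,  0.03986623,  1.46627188, -0.01339634,
        1.3432802 , -0.05851097]), 'dq': array([ 7.17544930e-05,  1.05965351e-03,  1.17249460e-03, -1.20836521e-03,
        5.63551987e-04,  5.04888386e-05,  2.21854958e-03]), 'tau': array([ 1.28518750e-03, -6.58509278e+01,  1.36615969e+00, -4.05589235e+01,
        1.66563870e-02,  1.17578203e-02, -1.15209244e-05]), 'ee_pos': array([0.21283314, 0.61370528, 0.23841452]), 'orientation': array([-5.21881578e-01, -3.09778079e+00,  2.52336492e-03]), 'force': array([-0.55708554,  0.8738148 ,  0.24958686]), 'torque': array([-0.00439713, -0.01744219, -0.01433434]), 'finger_gap': 0.9972079194313622}
top {'K': array([[556.89739004,   0.        , 314.71224034],
       [  0.        , 556.89739004, 239.75817776],
       [  0.        ,   0.        ,   1.        ]]), 'k1': -0.06796836134894628, 'T': array([[ 3.12628321e-02,  9.88957417e-01, -1.44864979e-01,
         4.26259152e-01],
       [-9.99499218e-01,  3.16419905e-02,  3.13429298e-04,
        -8.00136159e-03],
       [ 4.89378453e-03,  1.
[... 427 characters left out ...]
.58630003, -0.74499814, -0.92747752],
       [-0.02220963,  0.78100886,  0.6241249 ,  0.84784054],
       [ 0.        ,  0.        ,  0.        ,  1.        ]])}
{'K': array([[405.54839982,   0.        , 318.56309858],
       [  0.        , 405.54839982, 238.91526312],
       [  0.        ,   0.        ,   1.        ]]), 'k1': 0.03268511839462401, 'mount': array([[ 1.93964205e-03,  9.61323981e-01,  2.75413219e-01,
         7.04375534e-02],
       [ 9.99997896e-01, -1.68059114e-03, -1.17657896e-03,
        -1.17092434e-03],
       [-6.68216552e-04,  2.75414922e-01, -9.61325218e-01,
        -1.35287486e-01],
       [ 0.00000000e+00,  0.00000000e+00,  0.00000000e+00,
         1.00000000e+00]])}
```

View pics/top0.png

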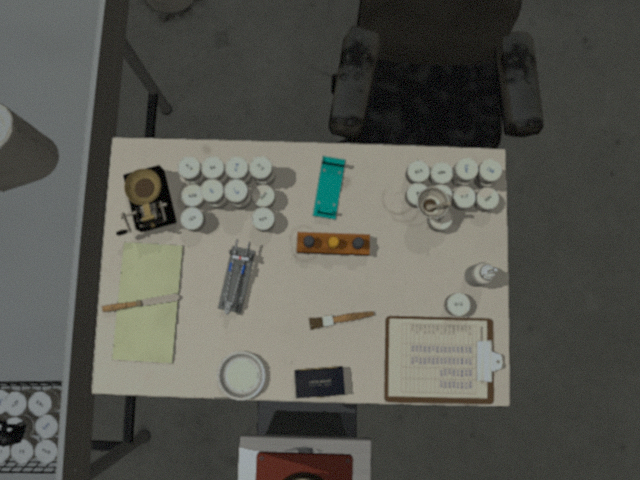

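View pics/side0.png

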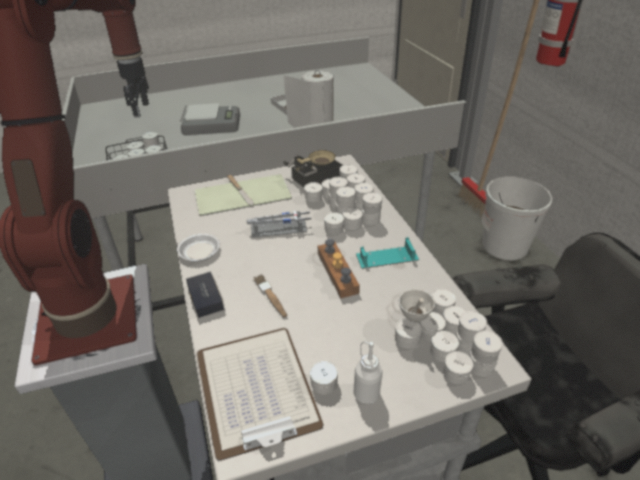

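Top view: forceps on the grey rest near (238,275), tips pointing up in the picture, the bar near (240,258). The brass weight is in the middle pocket at (333,242), and the turquoise decoy is at (330,187).

```bash
python3 - <<'E'
from h import *
im=cv2.imread("pics/top0.png"); hsv=cv2.cvtColor(im,cv2.COLOR_BGR2HSV)
def blobs(m,name,z,roi):
    x0,y0,x1,y1=roi; mm=np.zeros_like(m); mm[y0:y1,x0:x1]=m[y0:y1,x0:x1]
    n,l,s,c=cv2.connectedComponentsWithStats(mm)
    for i in range(1,n):
        if s[i,4]>3: print(name,s[i,4],c[i].round(1),onz("top",c[i],z).round(4))
blobs(cv2.inRange(hsv,(105,100,60),(130,255,255)),"blue",.042,(210,230,270,320))
blobs(cv2.inRange(hsv,(18,130,120),(32,255,255)),"brass",.061,(295,228,375,258))
g=cv2.cvtColor(im,cv2.COLOR_BGR2GRAY)
blobs(cv2.inRange(g,0,75),"dark",.061,(295,228,375,258))
m=cv2.inRange(hsv,(5,120,40),(17,255,255)); mm=m*0; mm[225:262,290:376]=m[225:262,290:376]
r=cv2.minAreaRect(cv2.findNonZero(mm)); print(r,[onz("top",p,.03).round(4) for p in cv2.boxPoints(r)])
a=cv2.resize(im[235:320,205:275],None,fx=7,fy=7,interpolation=cv2.INTER_CUBIC); 
cv2.imwrite("pics/c1.png",cv2.convertScaleAbs(a,alpha=1.6))
for px in [(235,268),(238,275)]: print(onz("top",px,.036))
E
```

```text
blue 17 [229.8 266.4] [0.5512 0.1954 0.042 ]
blue 20 [243. 269.] [0.5461 0.1632 0.042 ]
brass 77 [332.9 241.2] [ 0.6182 -0.0522  0.061 ]
dark 900 [332.7 245.1] [ 0.6088 -0.0519  0.061 ]
((332.9273376464844, 243.31707763671875), (71.74264526367188, 20.06395721435547), 2.2906100749969482) [array([0.5934, 0.0349, 0.03  ]), array([0.6432, 0.0347, 0.03  ]), array([ 0.6418, -0.1424,  0.03  ]), array([ 0.5919, -0.1413,  0.03  ])]
[0.54834036 0.1834383  0.036     ]
[0.53151961 0.17526503 0.036     ]
```

View pics/c1.png

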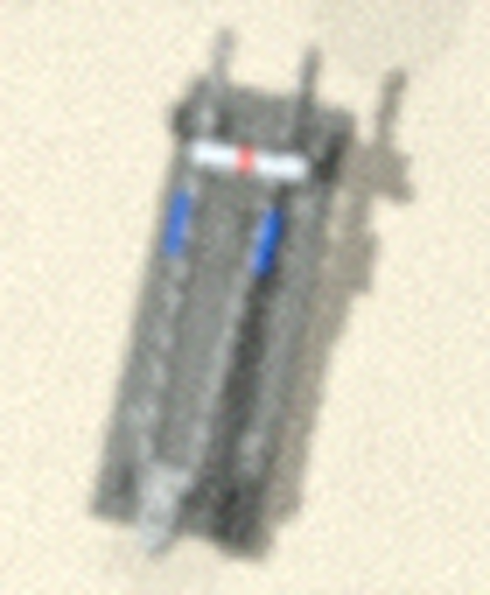

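Crop: tail at about (228,306) and tips at about (237,240) and (250,243) in the full picture. The blue pads are 32.6 mm apart, which fits 36 mm over the outsides. Next: move above the forceps with the wrist camera on the tip side.

```bash
cat >> h.py <<'E'
def goal(xyz,yaw):
    "tool down, tool x at world yaw"
    c,s=np.cos(yaw),np.sin(yaw); T=np.eye(4); T[:3,:3]=np.array([[c,s,0],[s,-c,0],[0,0,-1.]]); T[:3,3]=xyz; return T
def delta(G,P=None):
    P=pose() if P is None else P
    D=np.linalg.inv(P)@G; print("slide mm",(D[:3,3]*1e3).round(1),"rot",R.from_matrix(D[:3,:3]).as_rotvec().round(4))
E
python3 - <<'E'
from h import *
t=onz("top",(205+160/7,235+500/7),.036); p=onz("top",(205+268/7,235+42/7),.036); d=p-t
print(t,p,np.linalg.norm(d),np.degrees(np.arctan2(d[1],d[0])))
delta(goal([.549,.179,.22],np.radians(75)))
delta(goal([.549,.179,.22],np.radians(-12)))
E
```

```text
[0.45477033 0.19602209 0.036     ] [0.61535359 0.16651372 0.036     ] 0.16327194272406947 -10.412364968895679
slide mm [-460.  -300.6   19. ] rot [-1.1000e-03  1.2000e-03  1.4988e+00]
slide mm [-460.  -300.6   19. ] rot [0.0000e+00 2.2000e-03 3.0172e+00]
```

Request:
{"api": "servo_tool", "payload": {"commands": [{"slide": [-46,-30,2],"rotation": [0,0,0.15],"hand": 1},{"slide": [-92,-60,4],"rotation": [0,0,0.3],"hand": 1},{"slide": [-138,-90,6],"rotation": [0,0,0.45],"hand": 1},{"slide": [-184,-120,8],"rotation": [0,0,0.6],"hand": 1},{"slide": [-230,-150,10],"rotation": [0,0,0.75],"hand": 1},{"slide": [-276,-180,11],"rotation": [0,0,0.9],"hand": 1},{"slide": [-322,-210,13],"rotation": [0,0,1.05],"hand": 1},{"slide": [-368,-240,15],"rotation": [0,0,1.2],"hand": 1},{"slide": [-414,-270,17],"rotation": [0,0,1.35],"hand": 1},{"slide": [-460,-300,19],"rotation": [0,0,1.5],"hand": 1},{"slide": [-460,-300,19],"rotation": [0,0,1.5],"hand": 1}]}}

```text
t: 1.48
ee_pos: [0.5513, 0.1747, 0.22]
orientation: [2.501, 1.898, -0.002]
force: [0.2, -0.1, -0.3]
finger_gap: 1.003
```

```bash
python3 - <<'E'
from h import *
print(ctrl.get_state()["joint_positions"])
delta(goal([.549,.179,.20],np.radians(-10.5)))
E
```

```text
[-0.83968725  0.2108624   0.52845682  1.6939855  -0.10834283  1.26678143
 -0.56090369]
slide mm [ 3.6 -3.4 20. ] rot [2.5000e-03 9.0000e-04 1.4815e+00]
```

Request:
{"api": "servo_tool", "payload": {"commands": [{"slide": [4,-3,10],"rotation": [0,0,0.16]},{"slide": [4,-3,20],"rotation": [0,0,0.32]},{"slide": [4,-3,20],"rotation": [0,0,0.48]},{"slide": [4,-3,20],"rotation": [0,0,0.64]},{"slide": [4,-3,20],"rotation": [0,0,0.8]},{"slide": [4,-3,20],"rotation": [0,0,0.96]},{"slide": [4,-3,20],"rotation": [0,0,1.12]},{"slide": [4,-3,20],"rotation": [0,0,1.28]},{"slide": [4,-3,20],"rotation": [0,0,1.44]},{"slide": [4,-3,20],"rotation": [0,0,1.48]},{"slide": [4,-3,20],"rotation": [0,0,1.48]},{"slide": [4,-3,20],"rotation": [0,0,1.48]}]}}

```text
invalid input
```

```bash
python3 - <<'E'
from h import *
P=pose(); print(ctrl.get_state()["joint_positions"].round(2))
im=eyes.camera("wrist"); cv2.imwrite("pics/w1.png",im)
hsv=cv2.cvtColor(im,cv2.COLOR_BGR2HSV)
for nm,lo,hi,z in (("blue",(105,100,50),(130,255,255),.043),("red",(0,140,80),(8,255,255),.044)):
    n,l,s,c=cv2.connectedComponentsWithStats(cv2.inRange(hsv,lo,hi))
    for i in range(1,n):
        if s[i,4]>20: print(nm,s[i],c[i].round(1),onz("wrist",c[i],z,P).round(4))
E
```

```text
[-0.84  0.21  0.53  1.69 -0.11  1.27 -0.56]
blue [302 183  29  11 205] [316.  188.1] [0.5545 0.1946 0.043 ]
blue [307 225  27   7 152] [319.8 228.1] [0.5489 0.163  0.043 ]
red [348 208  10   5  36] [352.4 210.3] [0.5773 0.1703 0.044 ]
```

View pics/w1.png

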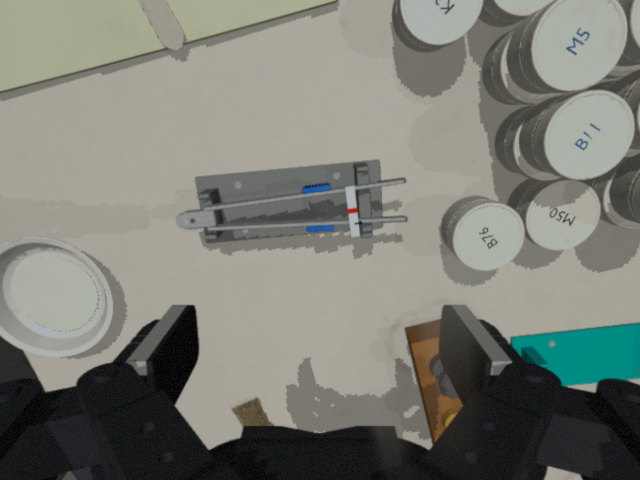

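Wrist view: tail end at (178,220), tips at (405,181) and (406,218), pads at (316,188) and (320,228), and the red band at (352,210). The move was refused because every row needs a "hand" value.

```bash
python3 - <<'E'
from h import *
P=pose()
t=onz("wrist",(178,220),.038,P);a=onz("wrist",(404,181.5),.039,P);b=onz("wrist",(405,218.5),.039,P);m=(a+b)/2
d=m-t;print(t,a,b,np.linalg.norm(a-b),np.linalg.norm(d),np.degrees(np.arctan2(d[1],d[0])), "grip est",m-d/np.linalg.norm(d)*.07)
delta(goal([.551,.179,.20],np.radians(-10.5)))
E
```

```text
[0.43942968 0.20109793 0.038     ] [0.6201089  0.18412906 0.039     ] [0.6148303  0.15499439 0.039     ] 0.029608989431027775 0.18081412229381985 -10.044613730020004 grip est [0.5485436  0.18177058 0.03861286]
slide mm [ 1.6  0.6 19.9] rot [7.0000e-04 1.0000e-03 1.4869e+00]
```

Request:
{"api": "servo_tool", "payload": {"commands": [{"slide": [4,-1,10],"rotation": [0,0,0.16],"hand": 1},{"slide": [4,-1,20],"rotation": [0,0,0.32],"hand": 1},{"slide": [4,-1,20],"rotation": [0,0,0.48],"hand": 1},{"slide": [4,-1,20],"rotation": [0,0,0.64],"hand": 1},{"slide": [4,-1,20],"rotation": [0,0,0.8],"hand": 1},{"slide": [4,-1,20],"rotation": [0,0,0.96],"hand": 1},{"slide": [4,-1,20],"rotation": [0,0,1.12],"hand": 1},{"slide": [4,-1,20],"rotation": [0,0,1.28],"hand": 1},{"slide": [4,-1,20],"rotation": [0,0,1.44],"hand": 1},{"slide": [4,-1,20],"rotation": [0,0,1.48],"hand": 1},{"slide": [4,-1,20],"rotation": [0,0,1.48],"hand": 1},{"slide": [4,-1,20],"rotation": [0,0,1.48],"hand": 1}]}}

```text
t: 3.02
ee_pos: [0.5489, 0.1848, 0.2002]
orientation: [-3.13, 0.266, 0.001]
force: [-0.2, -1.4, -0.3]
finger_gap: 1.0
```

```bash
python3 - <<'E'
from h import *
P=pose(); print(ctrl.get_state()["joint_positions"].round(2))
im=eyes.camera("wrist"); cv2.imwrite("pics/w2.png",im)
hsv=cv2.cvtColor(im,cv2.COLOR_BGR2HSV)
for nm,lo,hi,z in (("blue",(105,100,50),(130,255,255),.043),("red",(0,140,80),(8,255,255),.044)):
    n,l,s,c=cv2.connectedComponentsWithStats(cv2.inRange(hsv,lo,hi))
    for i in range(1,n):
        if s[i,4]>20: print(nm,s[i],c[i].round(1),onz("wrist",c[i],z,P).round(4))
E
```

```text
[-1.01  0.25  0.72  1.72 -0.17  1.23 -1.99]
blue [301 198   7  32 192] [304.1 213.5] [0.5553 0.1936 0.043 ]
blue [343 199   8  31 184] [346.8 214.3] [0.5495 0.1627 0.043 ]
red [328 175   5  10  50] [330.  179.5] [0.5769 0.1708 0.044 ]
```

View pics/w2.png

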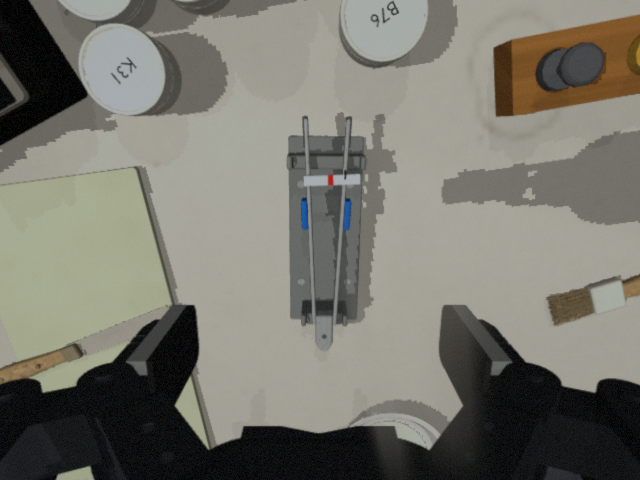

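Request:
{"api": "servo_tool", "payload": {"commands": [{"slide": [3,6,50],"rotation": [0,0,0.014],"hand": 1},{"slide": [3,6,100],"rotation": [0,0,0.014],"hand": 1},{"slide": [3,6,120],"rotation": [0,0,0.014],"hand": 1},{"slide": [3,6,120],"rotation": [0,0,0.014],"hand": 0.5},{"slide": [3,6,120],"rotation": [0,0,0.014],"hand": 0.3},{"slide": [3,6,120],"rotation": [0,0,0.014],"hand": 0.3},{"slide": [3,6,120],"rotation": [0,0,0.014],"hand": 0.3}]}}

```text
t: 3.95
ee_pos: [0.5518, 0.178, 0.0813]
orientation: [-3.127, 0.292, -0.002]
force: [-0.2, -1.0, 0.1]
finger_gap: 0.65
```

```bash
cat > m.py <<'E'
from h import *
import sys
P=pose(); s=ctrl.get_state(); zf=float(sys.argv[2])
im=eyes.camera("wrist"); cv2.imwrite(f"pics/{sys.argv[1]}.png",im)
print(P[:3,3].round(4), "yaw",np.degrees(np.arctan2(P[1,0],P[0,0])).round(2), "gap",s["finger_gap"], s["force"].round(1))
hsv=cv2.cvtColor(im,cv2.COLOR_BGR2HSV)
for nm,lo,hi,z in (("blue",(105,100,50),(130,255,255),zf+.007),("red",(0,140,80),(8,255,255),zf+.008),("brass",(18,130,60),(32,255,255),.061)):
    n,l,st,c=cv2.connectedComponentsWithStats(cv2.inRange(hsv,lo,hi))
    for i in range(1,n):
        if st[i,4]>60:
            X=onz("wrist",c[i],z,P); print(nm,st[i],c[i].round(1),X.round(4),"tool",(P[:3,:3].T@(X-P[:3,3])).round(4))
E
python3 m.py w3 .036
```

```text
[0.5518 0.178  0.0813] yaw -10.66 gap 0.6501558172251426 [-0.2 -1.   0.1]
blue [276 251  13  52 490] [281.7 277.1] [0.5559 0.1933 0.043 ] tool [ 0.0011 -0.0158  0.0384]
blue [345 250  12  53 469] [350.4 277. ] [0.5502 0.1624 0.043 ] tool [0.0013 0.0156 0.0383]
red [318 218   9  17 138] [322.2 226. ] [0.5764 0.1707 0.044 ] tool [0.0255 0.0026 0.0374]
```

Request:
{"api": "servo_tool", "payload": {"commands": [{"slide": [1,0,20],"rotation": [0,0,0],"hand": 0.3},{"slide": [1,0,40],"rotation": [0,0,0],"hand": 0.3},{"slide": [1,0,56],"rotation": [0,0,0],"hand": 0.3},{"slide": [1,0,56],"rotation": [0,0,0],"hand": 0.3}], "grip_force": 20}}

```text
t: 4.5
ee_pos: [0.551, 0.1768, 0.0223]
orientation: [3.126, -0.292, -0.004]
force: [-0.6, -0.8, -0.6]
finger_gap: 0.647
```

```bash
python3 m.py w4 .036
```

```text
[0.551  0.1768 0.0223] yaw -10.69 gap 0.6469460971715298 [-0.6 -0.8 -0.6]
blue [ 252  301   20   78 1045] [261.5 341.6] [0.5566 0.193  0.043 ] tool [ 0.0024 -0.0169 -0.0207]
blue [352 301  18  78 999] [360.3 341.4] [0.5509 0.1623 0.043 ] tool [ 0.0025  0.0143 -0.0207]
red [313 261  14  26 312] [319.4 273.2] [0.5762 0.1707 0.044 ] tool [ 0.0258  0.0013 -0.0217]
```

View pics/w4.png

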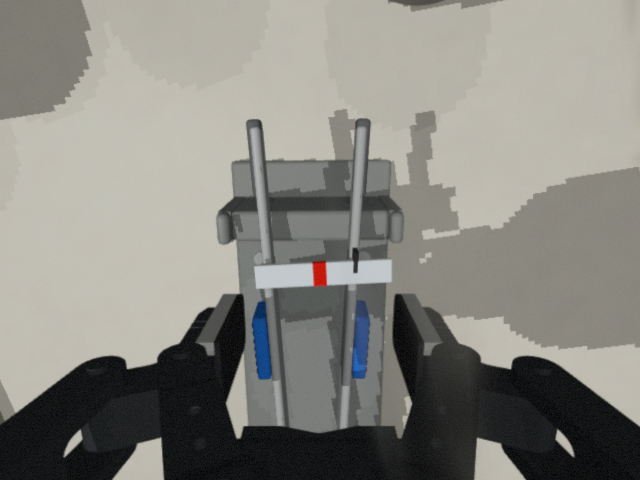

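Wrist view: the pads (blue, x 252–370) sit between the fingers, about 1.3 mm off centre to the left. The pointer at x 355 is well right of the red band at 320. I'll centre, then close lightly.

Request:
{"api": "servo_tool", "payload": {"commands": [{"slide": [2,-1.3,-1],"rotation": [0,0,0],"hand": 0.3},{"slide": [2,-1.3,-1],"rotation": [0,0,0],"hand": 0.1},{"slide": [2,-1.3,-1],"rotation": [0,0,0],"hand": -0.1},{"slide": [2,-1.3,-1],"rotation": [0,0,0],"hand": -0.2},{"slide": [2,-1.3,-1],"rotation": [0,0,0],"hand": -0.2},{"slide": [2,-1.3,-1],"rotation": [0,0,0],"hand": -0.2}], "grip_force": 20}}

```text
t: 5.3
ee_pos: [0.5549, 0.1786, 0.0259]
orientation: [-3.127, 0.292, -0.001]
force: [0.1, -0.2, 6.1]
finger_gap: 0.403
```

```bash
python3 m.py w5 .036
```

```text
[0.5549 0.1786 0.0259] yaw -10.67 gap 0.40323048018467245 [ 0.1 -0.2  6.1]
blue [ 265  305   19   77 1027] [273.9 344.3] [0.5567 0.192  0.043 ] tool [-0.0007 -0.0135 -0.0171]
blue [356 305  17  76 976] [364.  344.1] [0.5514 0.163  0.043 ] tool [-0.0005  0.016  -0.0171]
red [326 268  13  24 287] [331.8 279.5] [0.5759 0.1694 0.044 ] tool [ 0.0224  0.0052 -0.0181]
```

View pics/w5.png

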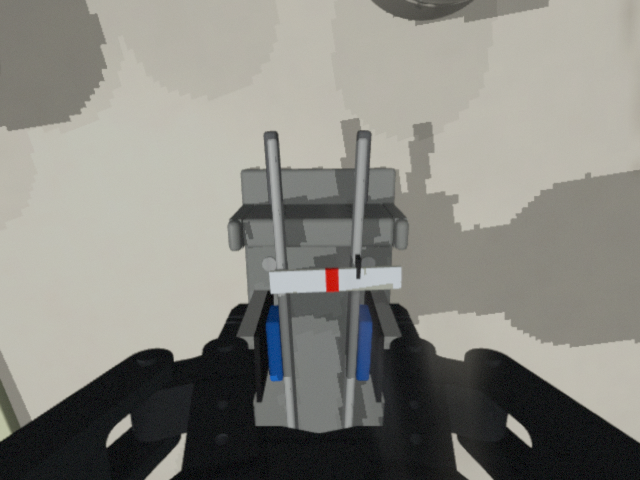

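Wrist view: both blue pads are held centrally (blue at 274 and 364, finger centre about 319), and the tips have closed slightly. Lifting straight up.

Request:
{"api": "servo_tool", "payload": {"commands": [{"slide": [0,0,-5],"rotation": [0,0,0],"hand": -0.2},{"slide": [0,0,-15],"rotation": [0,0,0],"hand": -0.2},{"slide": [0,0,-35],"rotation": [0,0,0],"hand": -0.2},{"slide": [0,0,-60],"rotation": [0,0,0],"hand": -0.2},{"slide": [0,0,-70],"rotation": [0,0,0],"hand": -0.22},{"slide": [0,0,-70],"rotation": [0,0,0],"hand": -0.24},{"slide": [0,0,-70],"rotation": [0,0,0],"hand": -0.24}]}}

```text
t: 6.22
ee_pos: [0.5539, 0.1783, 0.0947]
orientation: [3.128, -0.292, -0.001]
force: [0.2, 0.5, -1.4]
finger_gap: 0.385
```

```bash
python3 m.py w6 .104; python3 - <<'E'
from h import *
cv2.imwrite("pics/s1.png",eyes.camera("side"))
a=cv2.imread("pics/w6.png")[80:400,120:520]; s=cv2.imread("pics/s1.png")[170:290,200:360]
cv2.imwrite("pics/v6.png",np.hstack([a,cv2.resize(s,(400,300))[:, :400].copy() if 0 else cv2.resize(s,(400,320))]))
E
```

```text
[0.5539 0.1783 0.0947] yaw -10.66 gap 0.38452796518931975 [ 0.2  0.5 -1.4]
blue [ 268  305   17   76 1011] [276.4 343.6] [0.5555 0.191  0.111 ] tool [-0.0009 -0.0127 -0.0163]
blue [354 305  16  75 908] [361.5 345.3] [0.5497 0.1636 0.111 ] tool [-0.0014  0.0152 -0.0163]
red [329 269  13  23 272] [334.9 279.9] [0.5744 0.1682 0.112 ] tool [ 0.0219  0.0062 -0.0173]
```

View pics/v6.png

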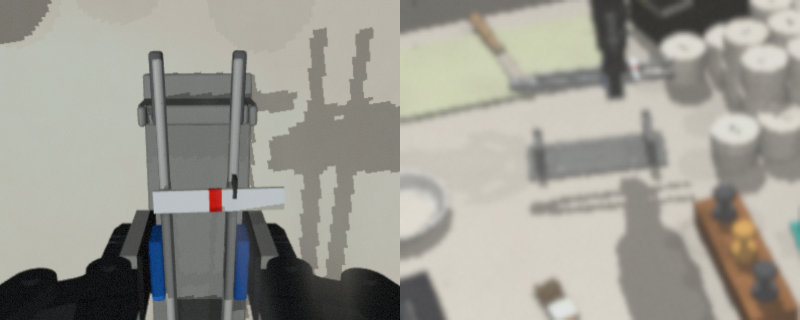

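Crop: the forceps is off its rest and level, its shadow detached, with the pointer between free and the red band. I'll carry it to a pre-approach pose in front of the brass weight, at yaw 0.

Request:
{"api": "servo_tool", "payload": {"commands": [{"slide": [-10,10,-3],"rotation": [0,0,-0.01],"hand": -0.24},{"slide": [-10,35,-5],"rotation": [0,0,-0.03],"hand": -0.24},{"slide": [-5,70,-5],"rotation": [0,0,-0.06],"hand": -0.24},{"slide": [0,105,-5],"rotation": [0,0,-0.09],"hand": -0.24},{"slide": [3,140,-5],"rotation": [0,0,-0.12],"hand": -0.24},{"slide": [6,175,-5],"rotation": [0,0,-0.15],"hand": -0.24},{"slide": [9,210,-5],"rotation": [0,0,-0.18],"hand": -0.24},{"slide": [9,227,-5],"rotation": [0,0,-0.186],"hand": -0.24},{"slide": [9,233,-5],"rotation": [0,0,-0.186],"hand": -0.24},{"slide": [9,233,-5],"rotation": [0,0,-0.186],"hand": -0.24}]}}

```text
t: 7.58
ee_pos: [0.5198, -0.0521, 0.1003]
orientation: [-3.141, 0.001, 0.0]
force: [-0.2, 0.6, -0.3]
finger_gap: 0.382
```

```bash
python3 m.py w7 .1
```

```text
[ 0.5198 -0.0521  0.1003] yaw -0.03 gap 0.3820103182524762 [-0.2  0.6 -0.3]
blue [ 268  305   17   76 1010] [276.1 344.1] [ 0.513 -0.038  0.107] tool [-0.0068 -0.0141 -0.0067]
blue [354 320  15  60 737] [361.  350.1] [ 0.5106 -0.0682  0.107 ] tool [-0.0092  0.0161 -0.0067]
red [329 269  12  23 266] [334.6 279.6] [ 0.5379 -0.0584  0.108 ] tool [ 0.0181  0.0063 -0.0077]
brass [ 291    0   66   79 4058] [323.3  36.9] [ 0.6204 -0.0547  0.061 ] tool [0.1007 0.0026 0.0393]
```

View pics/w7.png

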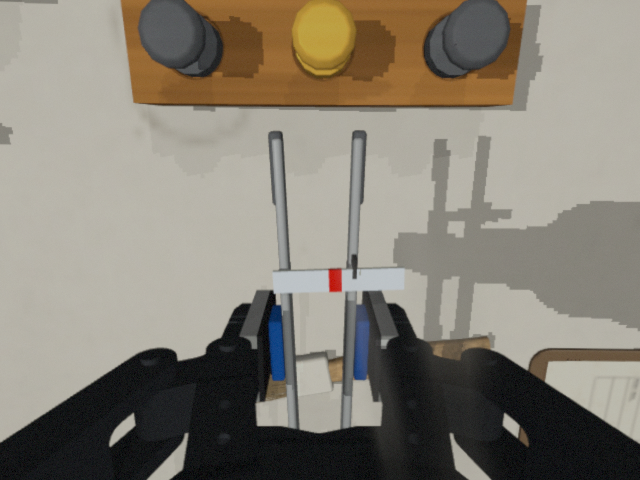

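Wrist view: the brass head is at about (323,33) with radius 32. The tips are at (276,134) and (359,134), and the pointer is still right of the red band.

```bash
python3 - <<'E'
from h import *
P=pose(); im=cv2.imread("pics/w7.png"); hsv=cv2.cvtColor(im,cv2.COLOR_BGR2HSV)
m=cv2.inRange(hsv,(18,130,60),(32,255,255)); 
rows=[(r,np.where(m[r])[0][[0,-1]]) for r in range(0,80,4) if m[r].any()]; print(rows)
f=lambda uv,z:(P[:3,:3].T@(onz("wrist",uv,z,P)-P[:3,3])).round(4)
w=max(b-a for _,(a,b) in rows); print("dia px",w)
for uv in ((323.5,33),(323.5-w/2,33),(323.5+w/2,33)): print("head",f(uv,.061))
for uv in ((276,134),(359,134)): print("tip",f(uv,.1003+.0135))
print("block edge",f((320,104),.03))
E
```

```text
[(0, array([309, 337])), (4, array([305, 342])), (8, array([301, 346])), (12, array([297, 350])), (16, array([295, 352])), (20, array([294, 353])), (24, array([293, 355])), (28, array([292, 355])), (32, array([292, 356])), (36, array([291, 355])), (40, array([292, 355])), (44, array([293, 354])), (48, array([294, 353])), (52, array([296, 351])), (56, array([296, 349])), (60, array([298, 348])), (64, array([301, 345])), (68, array([303, 342])), (72, array([307, 340])), (76, array([314, 333]))]
dia px 64
head [0.102  0.0026 0.0392]
head [ 0.102  -0.0098  0.0392]
head [0.102  0.0151 0.0392]
tip [ 0.0656 -0.0115 -0.0135]
tip [ 0.0656  0.0126 -0.0136]
block edge [0.0774 0.0015 0.0702]
```

Request:
{"api": "servo_tool", "payload": {"commands": [{"slide": [0,2,25],"rotation": [0,0,0],"hand": -0.24},{"slide": [0,2,50],"rotation": [0,0,0],"hand": -0.24},{"slide": [0,2,64],"rotation": [0,0,0],"hand": -0.24},{"slide": [0,2,64],"rotation": [0,0,0],"hand": -0.24},{"slide": [0,2,64],"rotation": [0,0,0],"hand": -0.24}]}}

```text
t: 8.25
ee_pos: [0.5207, -0.0542, 0.037]
orientation: [3.142, 0.0, 0.001]
force: [0.4, -0.3, -1.1]
finger_gap: 0.384
```

```bash
python3 m.py w8 .046; python3 - <<'E'
from h import *
a=cv2.imread("pics/w8.png"); s=eyes.camera("side"); cv2.imwrite("pics/s2.png",s)
cv2.imwrite("pics/v8.png",np.hstack([a[0:420,150:490],cv2.resize(s[215:305,270:365],(440,420),interpolation=cv2.INTER_CUBIC)]))
E
```

```text
[ 0.5207 -0.0542  0.037 ] yaw 0.0 gap 0.3843908899193589 [ 0.4 -0.3 -1.1]
blue [ 268  305   17   76 1005] [276.1 343.7] [ 0.5195 -0.0411  0.053 ] tool [-0.0013 -0.013  -0.016 ]
blue [354 318  15  62 750] [361.  349.8] [ 0.5173 -0.0692  0.053 ] tool [-0.0035  0.015  -0.016 ]
red [329 269  12  23 270] [334.6 279.9] [ 0.5424 -0.0601  0.054 ] tool [ 0.0216  0.0059 -0.0169]
brass [ 268    0  101   62 4448] [318.3  25.3] [ 0.6124 -0.0549  0.061 ] tool [ 0.0917  0.0007 -0.0239]
```

View pics/v8.png

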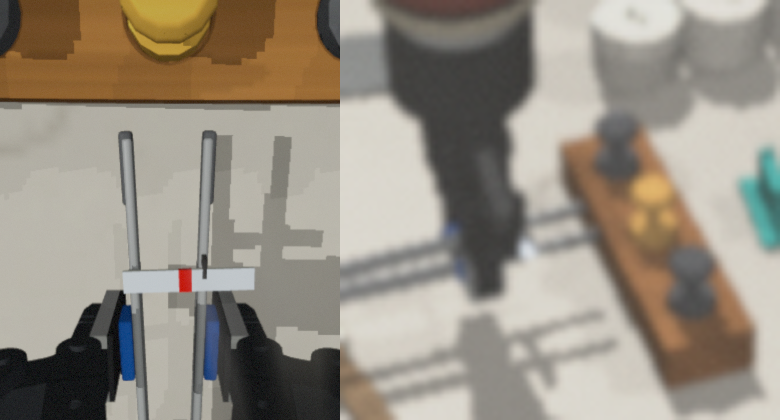

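Crop: the tips (mid x 317.5) line up with the brass (318.3) and sit level in front of the block. Advancing 45 mm.

Request:
{"api": "servo_tool", "payload": {"commands": [{"slide": [10,0,1],"rotation": [0,0,0],"hand": -0.24},{"slide": [20,0,1],"rotation": [0,0,0],"hand": -0.24},{"slide": [30,0,1],"rotation": [0,0,0],"hand": -0.24},{"slide": [40,0,1],"rotation": [0,0,0],"hand": -0.24},{"slide": [45,0,1],"rotation": [0,0,0],"hand": -0.24},{"slide": [45,0,1],"rotation": [0,0,0],"hand": -0.24},{"slide": [45,0,1],"rotation": [0,0,0],"hand": -0.24}]}}

```text
t: 9.22
ee_pos: [0.5648, -0.0544, 0.0352]
orientation: [3.142, -0.001, -0.001]
force: [0.2, -0.1, -1.2]
finger_gap: 0.379
```

```bash
python3 m.py w9 .046
```

```text
[ 0.5648 -0.0544  0.0352] yaw -0.02 gap 0.37903420762303536 [ 0.2 -0.1 -1.2]
blue [ 268  304   17   77 1022] [276.  343.5] [ 0.5647 -0.0416  0.053 ] tool [-0.0001 -0.0128 -0.0178]
blue [354 321  15  59 736] [361.  350.1] [ 0.5623 -0.0692  0.053 ] tool [-0.0025  0.0148 -0.0178]
red [329 269  12  23 263] [334.8 279.8] [ 0.5872 -0.0603  0.054 ] tool [ 0.0224  0.0059 -0.0188]
brass [ 271  118   94   95 6860] [317.4 165.4] [ 0.6227 -0.055   0.061 ] tool [ 0.0578  0.0005 -0.0258]
```

Request:
{"api": "servo_tool", "payload": {"commands": [{"slide": [0,0,0],"rotation": [0,0,0],"hand": -0.27},{"slide": [0,0,0],"rotation": [0,0,0],"hand": -0.3},{"slide": [0,0,0],"rotation": [0,0,0],"hand": -0.3}], "grip_force": 25}}

```text
t: 9.65
ee_pos: [0.5651, -0.0543, 0.0354]
orientation: [-3.142, 0.0, -0.0]
force: [0.5, -0.7, -1.0]
finger_gap: 0.349
```

```bash
python3 m.py w10 .046; python3 - <<'E'
from h import *
def pt(n):
    im=cv2.imread(f"pics/{n}.png"); hsv=cv2.cvtColor(im,cv2.COLOR_BGR2HSV)
    r=cv2.inRange(hsv,(0,140,80),(8,255,255)); xs=np.where(r[240:310].any(0))[0]
    g=cv2.cvtColor(im,cv2.COLOR_BGR2GRAY)[252:278,300:385]; d=(g<45)
    n,l,s,c=cv2.connectedComponentsWithStats(d.astype(np.uint8))
    print(n,"red",xs.min(),xs.max(),[ (s[i].tolist(),c[i].round(1)+[300,252]) for i in range(1,n) if s[i,4]>20])
for n in ("w4","w5","w8","w9","w10"): pt(n)
E
```

```text
[ 0.5651 -0.0543  0.0354] yaw -0.01 gap 0.348704573198626 [ 0.5 -0.7 -1. ]
blue [ 272  304   16   76 1008] [279.6 343.1] [ 0.565  -0.0426  0.053 ] tool [-0.0001 -0.0117 -0.0176]
blue [351 321  14  59 742] [357.4 349.6] [ 0.5628 -0.0679  0.053 ] tool [-0.0024  0.0136 -0.0176]
red [334 269  12  23 266] [339.5 280.4] [ 0.5873 -0.0616  0.054 ] tool [ 0.0221  0.0073 -0.0186]
brass [ 271  119   94   95 6859] [317.9 166.4] [ 0.6227 -0.055   0.061 ] tool [ 0.0575  0.0007 -0.0256]
2 red 313 326 [([53, 0, 5, 13, 46], array([355.1, 256.3]))]
4 red 326 338 [([56, 3, 5, 15, 58], array([357.9, 261.4]))]
2 red 329 340 []
1 red 329 340 []
1 red 334 345 []
```

Request:
{"api": "servo_tool", "payload": {"commands": [{"slide": [0,0,0],"rotation": [0,0,0],"hand": -0.32},{"slide": [0,0,0],"rotation": [0,0,0],"hand": -0.335},{"slide": [0,0,0],"rotation": [0,0,0],"hand": -0.335},{"slide": [0,0,0],"rotation": [0,0,0],"hand": -0.335}]}}

```text
t: 10.2
ee_pos: [0.5651, -0.0543, 0.0353]
orientation: [3.142, -0.0, -0.0]
force: [0.5, 0.5, -0.6]
finger_gap: 0.337
```

```bash
python3 m.py w11 .046; python3 - <<'E'
from h import *
a=cv2.imread("pics/w11.png"); s=eyes.camera("side"); cv2.imwrite("pics/s3.png",s)
cv2.imwrite("pics/v11.png",np.hstack([cv2.resize(a[100:380,240:400],(330,578)),cv2.resize(s[205:305,270:350],(462,578),interpolation=cv2.INTER_CUBIC)]))
E
```

```text
[ 0.5651 -0.0543  0.0353] yaw -0.01 gap 0.33687762052224396 [ 0.5  0.5 -0.6]
blue [ 274  304   16   76 1012] [281.7 343.1] [ 0.5651 -0.0433  0.053 ] tool [-0.0001 -0.011  -0.0177]
blue [349 312  14  68 756] [355.1 348.9] [ 0.5631 -0.0672  0.053 ] tool [-0.0021  0.0129 -0.0177]
red [337 270  12  23 222] [341.6 281.8] [ 0.5869 -0.0623  0.054 ] tool [ 0.0217  0.008  -0.0187]
brass [ 271  119   95   96 6886] [317.7 166.5] [ 0.6227 -0.0549  0.061 ] tool [ 0.0575  0.0006 -0.0257]
```

View pics/v11.png

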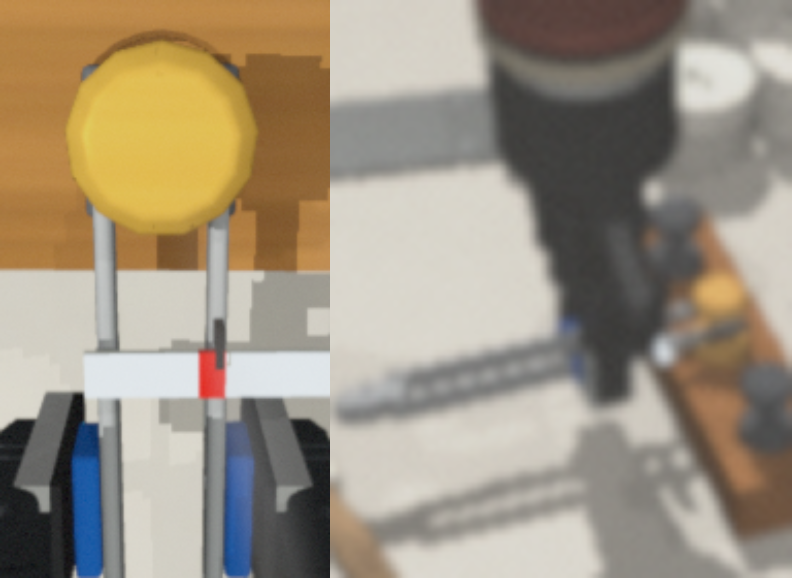

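Crop: the brass head is centred over both tips, the neck between them. The pointer (x 219) is inside the red band (200–226), towards its right edge, so I'll squeeze a touch more and lift slowly.

Request:
{"api": "servo_tool", "payload": {"commands": [{"slide": [0,0,0],"rotation": [0,0,0],"hand": -0.345},{"slide": [0,0,0],"rotation": [0,0,0],"hand": -0.345},{"slide": [0,0,0],"rotation": [0,0,0],"hand": -0.345},{"slide": [0,0,-2],"rotation": [0,0,0],"hand": -0.345},{"slide": [0,0,-4],"rotation": [0,0,0],"hand": -0.345},{"slide": [0,0,-6],"rotation": [0,0,0],"hand": -0.345},{"slide": [0,0,-8],"rotation": [0,0,0],"hand": -0.345},{"slide": [0,0,-10],"rotation": [0,0,0],"hand": -0.345},{"slide": [0,0,-12],"rotation": [0,0,0],"hand": -0.345},{"slide": [0,0,-14],"rotation": [0,0,0],"hand": -0.345},{"slide": [0,0,-16],"rotation": [0,0,0],"hand": -0.345},{"slide": [0,0,-18],"rotation": [0,0,0],"hand": -0.345}]}}

```text
t: 11.8
ee_pos: [0.5652, -0.0543, 0.0535]
orientation: [3.142, -0.0, -0.0]
force: [0.6, 0.3, -1.1]
finger_gap: 0.331
```

```bash
python3 m.py w12 .063
```

```text
[ 0.5652 -0.0543  0.0535] yaw -0.01 gap 0.33104487225659673 [ 0.6  0.3 -1.1]
blue [ 275  304   16   76 1012] [282.3 343. ] [ 0.5645 -0.0434  0.07  ] tool [-0.0007 -0.0109 -0.0165]
blue [348 313  14  66 767] [354.3 348.5] [ 0.5625 -0.067   0.07  ] tool [-0.0026  0.0127 -0.0165]
red [338 270  12  23 209] [342.5 281.8] [ 0.5864 -0.0627  0.071 ] tool [ 0.0212  0.0084 -0.0175]
brass [ 273  119   90   92 6293] [317.8 164.8] [ 0.6214 -0.0549  0.061 ] tool [ 0.0562  0.0006 -0.0075]
```

Request:
{"api": "servo_tool", "payload": {"commands": [{"slide": [0,0,-4],"rotation": [0,0,0],"hand": -0.345},{"slide": [0,0,-9],"rotation": [0,0,0],"hand": -0.345},{"slide": [0,0,-14],"rotation": [0,0,0],"hand": -0.345},{"slide": [0,0,-19],"rotation": [0,0,0],"hand": -0.345},{"slide": [0,0,-24],"rotation": [0,0,0],"hand": -0.345},{"slide": [0,0,-30],"rotation": [0,0,0],"hand": -0.345},{"slide": [0,0,-36],"rotation": [0,0,0],"hand": -0.345},{"slide": [0,0,-42],"rotation": [0,0,0],"hand": -0.345},{"slide": [0,0,-48],"rotation": [0,0,0],"hand": -0.345},{"slide": [0,0,-53],"rotation": [0,0,0],"hand": -0.345},{"slide": [0,0,-57],"rotation": [0,0,0],"hand": -0.345},{"slide": [0,0,-60],"rotation": [0,0,0],"hand": -0.345}]}}

```text
t: 13.35
ee_pos: [0.5652, -0.0543, 0.1136]
orientation: [-3.142, 0.0, -0.0]
force: [0.4, -0.1, -1.4]
finger_gap: 0.328
```

Request:
{"api": "servo_tool", "payload": {"commands": [{"slide": [0,0,0],"rotation": [0,0,0],"hand": -0.345},{"slide": [0,0,0],"rotation": [0,0,0],"hand": -0.345},{"slide": [0,0,0],"rotation": [0,0,0],"hand": -0.345},{"slide": [0,0,0],"rotation": [0,0,0],"hand": -0.345},{"slide": [0,0,0],"rotation": [0,0,0],"hand": -0.345},{"slide": [0,0,0],"rotation": [0,0,0],"hand": -0.345},{"slide": [0,0,0],"rotation": [0,0,0],"hand": -0.345},{"slide": [0,0,0],"rotation": [0,0,0],"hand": -0.345}]}}

```text
t: 14.35
ee_pos: [0.5652, -0.0543, 0.1133]
orientation: [3.142, -0.0, 0.0]
force: [0.4, -0.1, -2.0]
finger_gap: 0.336
```

```bash
python3 m.py w13 .123; python3 - <<'E'
from h import *
a=cv2.imread("pics/w13.png"); s=eyes.camera("side"); cv2.imwrite("pics/s4.png",s)
cv2.imwrite("pics/v13.png",np.hstack([cv2.resize(a[100:380,240:400],(330,578)),cv2.resize(s[185:285,270:350],(462,578),interpolation=cv2.INTER_CUBIC)]))
# head height from the side view: brass mask above the block vs projected hanging weight
hsv=cv2.cvtColor(s,cv2.COLOR_BGR2HSV); m=cv2.inRange(hsv,(16,120,80),(32,255,255)); n,l,st,c=cv2.connectedComponentsWithStats(m)
for i in range(1,n):
    if st[i,4]>20 and 270<c[i][0]<370 and 170<c[i][1]<300: print("brass side",st[i],c[i].round(1))
for z in (.022,.08,.083,.086): print(z,"underside",proj("side",[.6225,-.055,z]).round(1),"top",proj("side",[.6225,-.055,z+.039]).round(1))
E
```

```text
[ 0.5652 -0.0543  0.1133] yaw -0.01 gap 0.3359845153921946 [ 0.4 -0.1 -2. ]
blue [ 275  304   16   76 1002] [282.4 343.1] [ 0.5645 -0.0434  0.13  ] tool [-0.0006 -0.0109 -0.0167]
blue [348 313  14  66 759] [354.3 348.8] [ 0.5625 -0.067   0.13  ] tool [-0.0027  0.0127 -0.0167]
red [338 270  12  23 213] [342.6 281.7] [ 0.5865 -0.0627  0.131 ] tool [ 0.0213  0.0084 -0.0177]
brass [ 273  120   90   89 6221] [317.8 164.4] [ 0.6157 -0.0548  0.061 ] tool [0.0506 0.0005 0.0523]
brass side [334 231   7   5  32] [337.1 232.9]
0.022 underside [336.8 266.5] top [336.8 254.8]
0.08 underside [336.8 249. ] top [336.8 236.6]
0.083 underside [336.8 248. ] top [336.8 235.6]
0.086 underside [336.8 247.1] top [336.8 234.7]
```

View pics/v13.png

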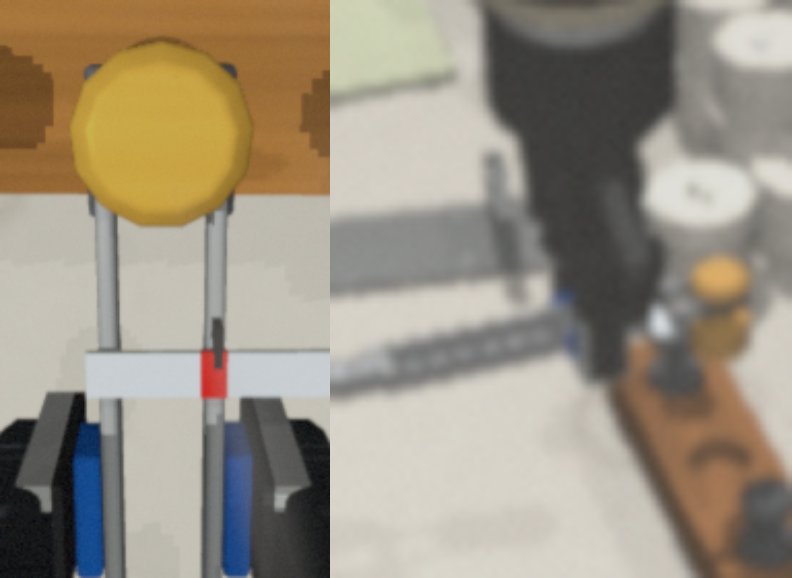

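The weight hangs upright and its pocket is empty. The pointer (218) is in the red band (202–228), and the pictures don't change over the hold.

```bash
python3 -c "
from h import *
print(ctrl.close_job())"
```

```text
the job is handed in; nothing more can be done
None
```

I took the forceps off its rest by the blue pads and set the tips either side of the brass weight's neck. I squeezed to the mark, lifted the weight about 6 cm and handed the job in while holding it there; no verdict was reported.

- **Squeeze:** in the last wrist picture the pointer is in the red band, slightly right of its centre. The finger opening read 0.336, about 28.6 mm over the pads, which gives a tip gap of about 14 mm (allowed 10.5 to 15.5 mm).
- **Weight:** the last wrist and side pictures show it hanging upright by its head on both tips, with its pocket empty. I put the underside at about 85 mm above the table, from the lift distance and roughly from the side view.
- **Steadiness:** the arm held still for 1 s before hand-in, and the pads, mark and head stayed at the same pixels in the wrist pictures to about 1 px from early in the lift to the end of that hold. The finger opening varied between 0.328 and 0.336, which I took for sensor noise.
- **Surroundings:** both steel weights still look seated in their pockets. I saw nothing else disturbed, but I did not measure the other objects again.
- **Disagreements:** the top camera placed the grip about 3 mm behind the wrist camera's estimate, so I used the wrist camera. One move call was refused because the rows lacked a "hand" value; I repeated it with the value added.

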